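# Free and open the sealing-kit case

## Robot

A 7-joint arm with a two-finger parallel gripper is mounted at the origin on the work surface. World frame = base frame: x ahead of the robot, y to its left, z up, the work surface at z = 0. Lengths are in m, angles in rad, forces in N, time in s.
With the tool pointing down it reaches from about 0.4 to 0.85 m from the base axis. Payload 10.4 kg.
Tool frame: the origin (TCP) lies between the finger pads; the fingertips stand manip.finger_overhang ahead of it and the grasp point (between the pads) lies 11 mm behind it (manip.finger_overhang is the distance from the TCP to the fingertips, in m); x points along the fingers, z is the direction in which the jaws open and shut, and the axes are right-handed (so a half turn about x gives the same grasp; the last joint's range is limited). The gripper opens to 85 mm and grips with 20 to 120 N. Pads are 22 mm wide; open, the fingers measure 114 mm over their backs; the gripper's body (76 mm by 85 mm) begins 54 mm behind the grasp point. The pads swing forward as they close: fully open they stand 13 mm farther back than shut.
Start: joints at [-1.155, 0.332, -0.065, 1.46, 0.022, 1.35, -0.088], TCP at [0.266, 0.566, 0.239] pointing down, gripper open.
Joint ranges: [-2.6, 2.6], [-0.5, 2.12], [-1.47, 1.34], [0.16, 2.42], [-1.27, 4.41], [0.06, 2.06], [-2.6, 2.6]. Speed limits (rad/s): [2.22, 2.22, 2.79, 2.79, 3.14, 3.14, 3.14].

## Interface

Orientations are given as a unit quaternion [x, y, z, w].
In Python, from workcell import get_obs, camera, workorder, manip gives the robot as it stands. The module is installed in compiled form; this text tells all that it offers.
- The arm moves only by the tool play_rows, never from a script. Its argument "increments" is text: rows parted by semicolons, each of 4 numbers parted by spaces: the shift along the tool's x, y, z in m, then the turn about the tool's x in rad. A call has 1 to 20 rows; each row shifts and turns the pose as measured when the row begins, along the tool's axes as they then stand; what a row does not reach is not made up. A row lasts 1/10 s, in which the tool goes at most 50 mm and 8.59 degrees, less where a joint would pass 70% of its speed; a pose out of reach is approached as far as the arm can. A call is refused whole if a number of a shift passes 0.05 or a number of a turn 0.15, either way. A call with a gripper value outside its range is refused whole. "hand" is the gripper command: -1 is fully open, 1 is shut, values between are in proportion, set as the call begins (left out, the last holds). The fingers move at their own pace and stop on an object; "squeeze" is the grip in N (left out, the last holds). Time passes only in rows, so rows that do not move let the fingers close. It gives the time, the measured TCP pose, the force and the opening at its end, in the units of the state.
- get_obs(): the state, without advancing time (a new reading comes with each control period).
- camera(name): name is "scene" or "side" or "wrist"; returns a dict with "img" (384x512x3 uint8, blue, green, red), "fov_y" (degrees; the focal length in pixels is half the picture's height over the tangent of half this angle, whatever the lens; pixels are square), "cx", "cy" (the principal point, pixels), "R" (3x3) and "t" (3): a world point X has camera coordinates R X + t; the wrist camera has in their place "tool_from_camera" (4x4, takes a point from camera to tool coordinates, whose origin is the TCP and whose axes are the tool frame's). Camera axes: x right, y down, z forward; pixel columns grow to the right and rows downward; lengths in m; the calibration is good to about 2 mm. A picture is of the moment at which its call begins: read the wrist's pose just before it. There is no depth.
- workorder.hand_in(): hands the job in, once; it reports no verdict.
The state is a dict: "clock": time; "joint_pos": joint angles; "joint_velocities": joint speeds; "tau": joint torques, N m; "position": TCP position; "ee_rot": TCP orientation; "ft_force": force on the tool from outside, world axes, zero at the start; "torque": the same for the moment, N m; "grip_width": opening from 0.0 (shut) to 1.0 (fully open).
Only numpy, scipy, OpenCV 4.12 (cv2) and the standard library are available. Lean on these libraries where they do the work, as an engineer would, in place of code of your own. Each camera call takes 0.05 s, during which the arm holds its last target.

## Task

The yellow lid of the black kit case is held shut by a flat metal keeper bar. Push the bar round its pivot pin until it lies squarely over the green stripe on the side ledge, then press the red release button so that the lid pops up, and steady the lid back, without flinging it, until it is fully open and stays there by itself. The bar must still lie over the stripe at the end, and leave the other things on the shelf where they are.

Things in the scene. Friction and masses are not known exactly. Their poses are not given: they have to be found in the camera images.
- case: Black case fixed to the shelf. Origin: centre of the underside of its box (150 x by 160 y mm); own +x points from the button to the lid hinge, +y to the ledge, z up. Closed lid top at z=72. Ledge beside it: x -75 to 75, y 83 to 137, top z=72. The keeper's pin stands on the ledge at x=-50, y=112 with a 20 mm round head, top z=92. The box holds three nozzles, no obstacle.
- keeper (a joint): Heading of the keeper: flat aluminium bar, 32 mm wide, underside z=73.5, top z=87.5 (case frame), reaching 135 mm from the pin, 16 behind it. 0: along case -y, across the lid, holding it shut; grows anticlockwise from above, free end moving to case +x; 1.571: along +x, squarely over the stripe. No stop there: it can go on to 2.1. About 0.6 N at 100 mm turns it; it stays where left.
- keeper_tip (a point): Middle of the free end of the keeper bar, on its top face, 135 mm from the pin axis.
- stripe (a point): Point on the middle line of the green stripe (32 mm wide) on the ledge top, 70 mm from the pin axis. The stripe runs along case x from -69 to 73 at y=112.
- latch (a joint): Rocking angle of the red release lever at the front of the case: 0 at rest, 0.30 at its stop, lets the lid go at about 0.12, springs back. It turns about a line along case y at x=-83, z=30 mm; a 28 mm wide arm rises from there to a catch over the middle of the lid's front edge, top at z=79.
- button_top (a point): Centre of the top of the red release button, 26 (case x) by 34 (case y) mm, at x=-125, y=0, z=50 in the case frame. Press straight down: 5 mm at about 2.5 N lets the lid go; its stop is 12 mm down, reached at about 4 N.
- lid (a joint): Angle of the yellow lid, a flat plate 145 (x) by 156 (y) by 6 mm hinged along case y at x=72, z=66. 0 shut, 1.571 upright, 1.75 at its fully open stop, leaning back a little. Let go, it springs up to about 0.75 and halts there by friction; then about 0.5 N at its free edge pushes it on, and it stays where left.
- lid_edge (a point): Middle of the lid's free edge (towards the button when shut), on the lid's top face, 145 mm from the hinge line.
- cartridge_a: Closed white cartridge, 49 mm diameter, 190 mm tall, standing. Origin: centre of underside. Leave alone.
- cartridge_b: A second such white cartridge. Leave alone.
- caulk_tool: Blue plastic caulk removal tool lying flat, 170 mm long, 36 mm wide, 16 mm high. Origin: underside, near its middle. Leave alone.
- wedge: Orange hard-silicone finishing wedge lying flat, about 78 x 45 x 10 mm. Origin: underside of its square part. Leave alone.
- tape_roll: Blue tape roll lying flat, 100 mm diameter, 24 mm high. Leave alone.
- jar: Closed jar, 64 mm diameter, 75 mm tall, standing. Leave alone.
- screwdriver: Screwdriver lying on the shelf. Leave alone.

How it is judged:
On the way, in this order (a step that is already met when the one before it is completed fails the run):
1. the keeper lies over the green stripe (within 0.12 rad), the lid still shut (value of joint keeper between 1.45 and 1.69 rad and value of joint lid below 0.1 rad), for 0.2 s.
2. the lid has popped up (value of joint lid above 0.4 rad), for 0.1 s.
3. the lid is steadied back until it is fully open (value of joint lid above 1.6 rad), for 0.2 s.
At the end, for the whole second after the job is handed in: The keeper bar lies along the green stripe (joint between 1.45 and 1.69 rad) and the lid stands fully open (joint above 1.6 rad of 1.75), both at rest (value of joint keeper between 1.45 and 1.69 rad and value of joint lid above 1.6 rad and velocity of joint lid between -0.05 and 0.05 rad/s and velocity of joint keeper between -0.05 and 0.05 rad/s); the robot touches nothing.
It fails at once if the lid is flung back (faster than 4 rad/s beyond 1.2 rad) (value of joint lid above 1.2 rad and velocity of joint lid above 4 rad/s).
It fails at once if another thing on the shelf is displaced by more than 30 mm (distance of any of cartridge_a, cartridge_b, caulk_tool, wedge, tape_roll, jar, screwdriver from where it was at the start of the episode above 0.03 m).
It also fails if it takes over 64 s, if anything falls off the work surface, if the arm or the gripper's body presses on something with over 40 N, if the wrist force passes 120 N, or if a joint passes its speed limit or range.

## Working session

There is one attempt and no reset: what is moved stays moved. The work goes in short steps, Python scripts to look and compute and a tool call to move; the robot and the scene stay as the last step left them, time stands still between calls to the robot, and variables do not carry over. Pictures are saved under pics/ and viewed, and the job is handed in when it is done.

Besides the shell and the picture viewer there is one more tool, called after ">>>" as a command line: name --argument value ..., lists and objects as JSON in quotes. play_rows: Moves the arm, as the interface text tells. Its arguments: {"type":"object","properties":{"increments":{"type":"string"},"hand":{"type":"number"},"squeeze":{"type":"number"}},"required":["increments"]}

```bash
mkdir -p pics
python3 - <<'E'
from workcell import get_obs,camera,manip
import cv2
o=get_obs()
for k,v in o.items(): print(k,v)
print(manip.finger_overhang)
for n in("scene","side","wrist"):
    c=camera(n); cv2.imwrite(f"pics/{n}0.png",c["img"]); print(n,{k:v for k,v in c.items() if k!="img"})
E
```

```text
clock 0.0
joint_pos [-1.15460685  0.33285982 -0.06465145  1.46099918  0.02161865  1.34992164
 -0.08852644]
joint_velocities [ 1.15965906e-03  1.23436698e-03  1.07824635e-03  1.05319196e-03
 -7.41405587e-04  7.27887621e-04  5.41829963e-05]
tau [-7.27150345e-04 -6.25446081e+01  4.89057193e-02 -3.91606987e+01
  1.62185408e-02  1.00038704e-02 -3.15400587e-05]
position [0.26539756 0.56541556 0.23849573]
ee_rot [-0.37949548  0.5972667   0.37886728  0.59641869]
ft_force [ 0.38105987 -0.63084352 -0.8465105 ]
torque [0.02140188 0.01074472 0.01624407]
grip_width 0.9996789022842348
0.008
scene {'fov_y': 54.86733796724408, 'cx': 258.7298385449907, 'cy': 192.30087033044816, 'R': array([[-0.63746752,  0.77035412, -0.01377273],
       [ 0.66259807,  0.53900197, -0.5200391 ],
       [-0.39319074, -0.34063382, -0.85403141]]), 't': array([ 0.37865497, -0.29741277,  1.38939173])}
side {'fov_y': 55.72793245966087, 'cx': 249.4445440622338, 'cy': 191.68994033264076, 'R': array([[ 0.85296865, -0.5214417 , -0.02330301],
       [-0.30785339, -0.46652642, -0.82920407],
       [ 0.42151011,  0.71445899, -0.55846001]]), 't': array([-0.49041003,  0.22590255,  0.89892054])}
wrist {'fov_y': 62.41306318628723, 'cx': 254.50551901840547, 'cy': 189.94737517269758, 'tool_from_camera': array([[-1.01952894e-03, -2.86379595e-01,  9.58115697e-01,
        -1.34502683e-01],
       [-1.02182191e-03, -9.58115396e-01, -2.86380592e-01,
         7.46935803e-02],
       [ 9.99998958e-01, -1.27099691e-03,  6.84197432e-04,
         3.19359465e-04],
       [ 0.00000000e+00,  0.00000000e+00,  0.00000000e+00,
         1.00000000e+00]])}
```

View pics/scene0.png

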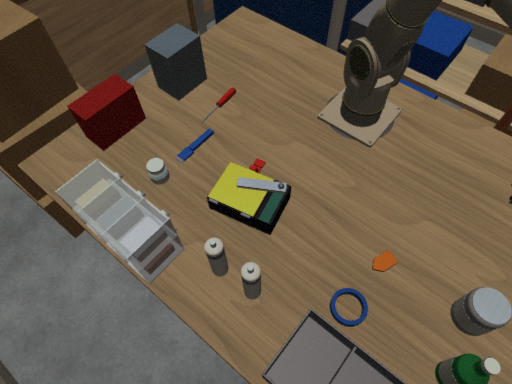

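View pics/side0.png

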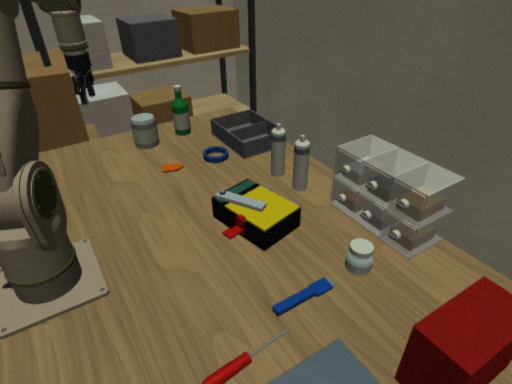

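View pics/wrist0.png

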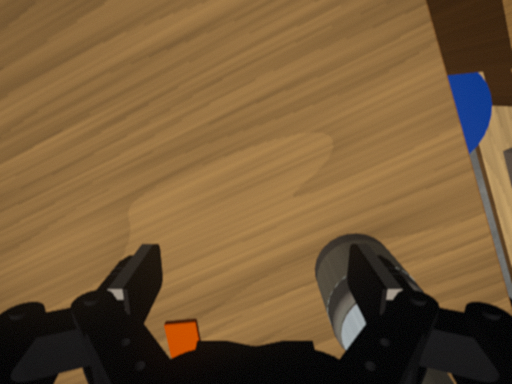

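Run:
```python
import cv2
a=cv2.imread("pics/scene0.png")[150:240,195:305]; cv2.imwrite("pics/c1.png",cv2.resize(a,None,fx=7,fy=6.6,interpolation=cv2.INTER_CUBIC))
a=cv2.imread("pics/side0.png")[170:255,200:310]; cv2.imwrite("pics/c2.png",cv2.resize(a,None,fx=7,fy=7,interpolation=cv2.INTER_CUBIC))
```

```text
(no output)
```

View pics/c1.png

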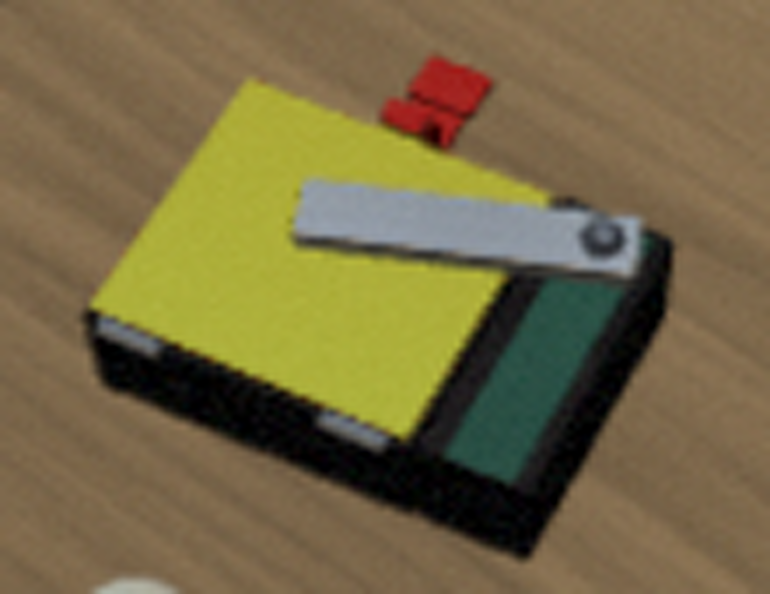

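View pics/c2.png

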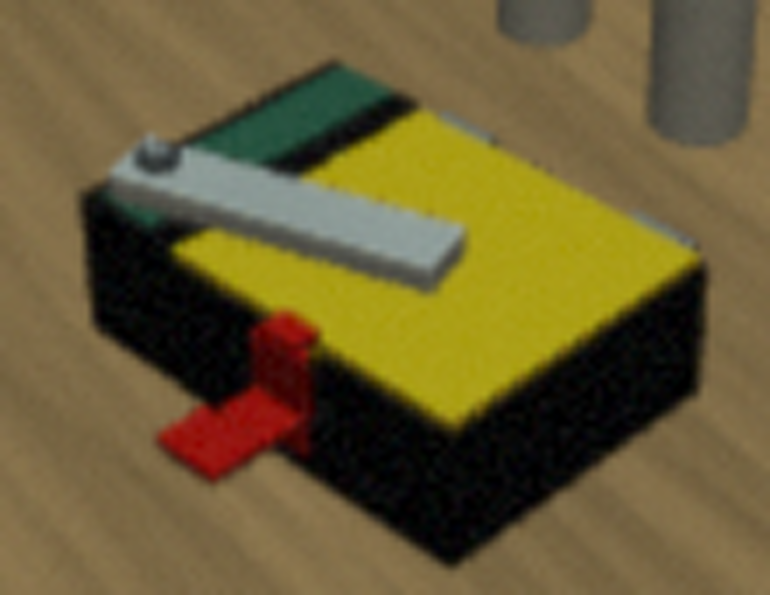

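```bash
cat > h.py <<'E'
import numpy as np,cv2
from scipy.optimize import least_squares
from scipy.spatial.transform import Rotation as Ro
def proj(c,X):
    X=np.atleast_2d(X); p=X@c["R"].T+c["t"]; f=192/np.tan(np.radians(c["fov_y"])/2)
    return np.c_[c["cx"]+f*p[:,0]/p[:,2],c["cy"]+f*p[:,1]/p[:,2]]
def c2w(q,P):
    x,y,a=q[:3]; P=np.atleast_2d(P)/1000.; R=np.array([[np.cos(a),-np.sin(a),0],[np.sin(a),np.cos(a),0],[0,0,1]])
    return P@R.T+[x,y,0]
def kp(th,r,s,z=87.5): # point r along keeper, s to its left
    d=np.array([np.sin(th),-np.cos(th)]);n=np.array([np.cos(th),np.sin(th)])
    p=np.array([-50,112])+r*d+s*n; return [p[0],p[1],z]
E
python3 - <<'E'
from h import *
from workcell import camera
S=camera("scene");D=camera("side")
s=[((250,80),(-73,-78,72)),((92,312),(72,-78,72)),((408,440),(72,78,72)),((527,495),(75,137,72)),((670,240),(-75,137,72)),((603,230),(-50,112,92)),((452,85),(-125,0,50))]
d=[((455,428),(-73,-78,72)),((703,257),(72,-78,72)),((418,108),(72,78,72)),((172,245),(-73,78,72)),((158,148),(-50,112,92)),((335,62),(75,137,72)),((85,195),(-75,137,72)),((453,565),(-75,-80,0))]
ks=[((302,180),(135,-16)),((292,238),(135,16))]
kd=[((465,230),(135,16)),((430,275),(135,-16))]
su=lambda p:np.array([195+p[0]/7,150+p[1]/6.6]); du=lambda p:np.array([200+p[0]/7,170+p[1]/7])
def res(q):
    r=[proj(S,c2w(q,P))[0]-su(p) for p,P in s]+[proj(D,c2w(q,P))[0]-du(p) for p,P in d]
    r+=[proj(S,c2w(q,kp(q[3],*k)))[0]-su(p) for p,k in ks]+[proj(D,c2w(q,kp(q[3],*k)))[0]-du(p) for p,k in kd]
    return np.ravel(r)
best=min((least_squares(res,[.6,.0,a,.3],loss='soft_l1') for a in np.arange(0,6.3,.8)),key=lambda r:r.cost)
print(best.x,best.cost); print(res(best.x).reshape(-1,2).round(1))
q=best.x
for n,P in dict(origin=(0,0,0),pin=(-50,112,92),tip=kp(q[3],135,0),button=(-125,0,50),hinge=(72,0,66),edge=(-73,0,72),stripeend=(85,112,87)).items(): print(n,c2w(q,P)[0].round(3))
np.save("q.npy",q)
E
```

```text
[ 0.56168533 -0.0959162   0.22782937  0.30077209] 8.667676333762712
[[-0.3 -0.7]
 [-0.8 -1.2]
 [-0.2 -0.5]
 [ 0.4 -0.1]
 [ 1.  -0.7]
 [ 0.1  0.5]
 [-0.3 -0.6]
 [-0.2 -1.7]
 [-0.1 -1.2]
 [ 0.7 -0.6]
 [ 0.4 -0.1]
 [ 0.2  0.1]
 [-0.1 -1.4]
 [-1.  -0.8]
 [ 0.1  0.1]
 [ 0.3 -1.1]
 [-0.2 -1.3]
 [ 0.6 -1.2]
 [ 0.4 -1.6]]
origin [ 0.562 -0.096  0.   ]
pin [0.488 0.002 0.092]
tip [ 0.556 -0.115  0.088]
button [ 0.44  -0.124  0.05 ]
hinge [ 0.632 -0.08   0.066]
edge [ 0.491 -0.112  0.072]
stripeend [0.619 0.032 0.087]
```

Run:
```python
from h import *
from workcell import camera,get_obs
S=camera("scene");D=camera("side");o=get_obs()
R=Ro.from_quat(o["ee_rot"]).as_matrix(); print(R.round(3)); print("yheading",np.arctan2(R[1,1],R[0,1]),"base azim",np.arctan2(o["position"][1],o["position"][0]),o["clock"])
def tri(a,b):
    def r(X): return np.r_[proj(S,X)[0]-a,proj(D,X)[0]-b]
    s=least_squares(r,[.6,0,.1]); return s.x.round(3),s.cost
print("cart1 tops",tri((213,242),(279,127)),tri((251,267),(302,140)),tri((213,242),(302,140)),tri((251,267),(279,127)))
q=np.load("q.npy")
print("bar heading now",q[2]+q[3]-np.pi/2,"end",q[2])
print("r=95 grasp", c2w(q,kp(q[3],95,0))[0], "end", c2w(q,kp(np.pi/2,95,0))[0])
```

```text
[[-0.    -0.905  0.425]
 [-0.     0.425  0.905]
 [-1.     0.    -0.   ]]
yheading 2.7028207119194843 base azim 1.1320393205744732 0.35
cart1 tops (array([0.762, 0.034, 0.211]), np.float64(170.93452102411138)) (array([0.779, 0.092, 0.143]), np.float64(197.7151046065774)) (array([0.774, 0.003, 0.177]), np.float64(0.053770141071085756)) (array([0.766, 0.12 , 0.18 ]), np.float64(0.30069945724732994))
bar heading now -1.0421948674074957 end 0.22782937004777862
r=95 grasp [ 0.53559166 -0.08013733  0.0875    ] end [0.58022577 0.02335346 0.0875    ]
```

```bash
cat >> h.py <<'E'
def plan(tgt,n,hd=None):
    from workcell import get_obs
    o=get_obs(); R=Ro.from_quat(o["ee_rot"]).as_matrix(); h=np.arctan2(R[1,1],R[0,1]); p=o["position"]
    if hd is None: hd=h
    dh=(hd-h+np.pi)%(2*np.pi)-np.pi
    d=(np.array(tgt)-p)/n; rows=[]
    for i in range(n):
        a=h+dh*i/n; rows.append("%.4f %.4f %.4f %.3f"%(-d[2],d[0]*np.cos(a)+d[1]*np.sin(a),d[0]*np.sin(a)-d[1]*np.cos(a),-dh/n))
    print("now",p.round(4),"h",round(h,3),"t",round(o["clock"],2),"F",np.round(o["ft_force"],2),"g",round(o["grip_width"],3),"j",np.round(o["joint_pos"],2)); print("; ".join(rows))
E
python3 -c "
from h import *
plan((.536,-.08,.22),17,2.10)"
```

```text
now [0.2655 0.5657 0.2392] h 2.703 t 0.35 F [ 0.71 -0.15 -0.03] g 0.999 j [-1.15  0.33 -0.06  1.46  0.02  1.35 -0.09]
0.0011 -0.0305 -0.0276 0.035; 0.0011 -0.0315 -0.0265 0.035; 0.0011 -0.0324 -0.0254 0.035; 0.0011 -0.0333 -0.0242 0.035; 0.0011 -0.0341 -0.0230 0.035; 0.0011 -0.0349 -0.0218 0.035; 0.0011 -0.0357 -0.0206 0.035; 0.0011 -0.0364 -0.0193 0.035; 0.0011 -0.0371 -0.0180 0.035; 0.0011 -0.0377 -0.0166 0.035; 0.0011 -0.0382 -0.0153 0.035; 0.0011 -0.0388 -0.0139 0.035; 0.0011 -0.0392 -0.0126 0.035; 0.0011 -0.0396 -0.0112 0.035; 0.0011 -0.0400 -0.0097 0.035; 0.0011 -0.0403 -0.0083 0.035; 0.0011 -0.0406 -0.0069 0.035
```

>>> play_rows --increments "0.001 -0.031 -0.028 0.035; 0.001 -0.032 -0.027 0.035; 0.001 -0.032 -0.025 0.035; 0.001 -0.033 -0.024 0.035; 0.001 -0.034 -0.023 0.035; 0.001 -0.035 -0.022 0.035; 0.001 -0.036 -0.021 0.035; 0.001 -0.036 -0.019 0.035; 0.001 -0.037 -0.018 0.035; 0.001 -0.038 -0.017 0.035; 0.001 -0.038 -0.015 0.035; 0.001 -0.039 -0.014 0.035; 0.001 -0.039 -0.013 0.035; 0.001 -0.04 -0.011 0.035; 0.001 -0.04 -0.01 0.035; 0.001 -0.04 -0.008 0.035; 0.001 -0.04 -0.007 0.035; 0 0 0 0" --hand -0.2 --squeeze 20

```text
clock: 2.15
position: [0.5393, -0.1075, 0.2212]
ee_rot: [-0.18, 0.682, 0.181, 0.686]
ft_force: [-0.3, -0.2, -0.1]
grip_width: 0.596
```

```bash
python3 -c "
from h import *
from workcell import camera
plan((.536,-.08,.19),3,2.10)
cv2.imwrite('pics/w1.png',camera('wrist')['img'])"
```

```text
now [ 0.5393 -0.1075  0.2212] h 2.087 t 2.15 F [-0.26 -0.24 -0.12] g 0.596 j [-0.4   0.18  0.58  1.72 -0.11  1.27  0.73]
0.0104 0.0085 0.0036 -0.004; 0.0104 0.0085 0.0036 -0.004; 0.0104 0.0085 0.0036 -0.004
```

View pics/w1.png

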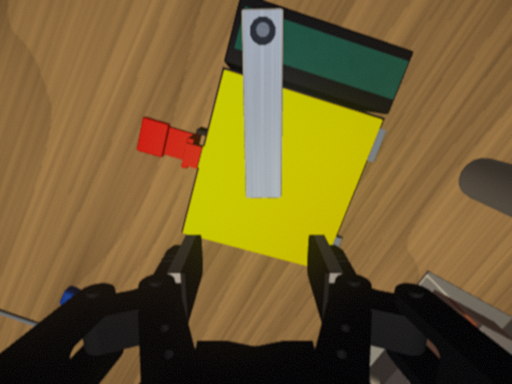

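```bash
cat >> h.py <<'E'
def wristcam(o,c):
    T=np.eye(4); T[:3,:3]=Ro.from_quat(o["ee_rot"]).as_matrix(); T[:3,3]=o["position"]
    W=np.linalg.inv(T@c["tool_from_camera"]); return dict(R=W[:3,:3],t=W[:3,3],fov_y=c["fov_y"],cx=c["cx"],cy=c["cy"])
E
python3 - <<'E'
from h import *
from workcell import camera,get_obs
o=get_obs(); W=wristcam(o,camera("wrist"))
q=np.load("q.npy")
s=[((225,69),(-73,78,72)),((383,118),(72,78,72)),((184,233),(-73,-78,72)),((411,51),(75,137,72)),((263,30),(-50,112,92)),((153,137),(-125,0,50))]
k=[((246,198),(135,-16)),((281,197),(135,16)),((243,10),(-16,-16)),((283,12),(-16,16))]
def res(q): return np.ravel([proj(W,c2w(q,P))[0]-p for p,P in s]+[proj(W,c2w(q,kp(q[3],*a)))[0]-p for p,a in k])
print(res(q).reshape(-1,2).round(1).tolist())
b=least_squares(res,q,loss='soft_l1'); print(b.x,b.cost); print(res(b.x).reshape(-1,2).round(1).tolist())
np.save("q.npy",b.x);q=b.x
print("bar tool heading",q[2]+q[3]+np.pi/2)
for n,P in dict(pin=(-50,112,92),tip=kp(q[3],135,0),g100=kp(q[3],100,0),button=(-125,0,50),edge=(-73,0,72)).items(): print(n,c2w(q,P)[0].round(4))
E
```

```text
[[1.2, 4.9], [2.0, 6.0], [0.2, 3.9], [5.5, 4.9], [2.1, 5.7], [1.4, 4.7], [1.2, 4.7], [2.0, 5.3], [0.8, 3.9], [3.0, 1.5]]
[ 0.55865198 -0.09316996  0.23063181  0.29920287] 12.417083742542058
[[-0.8, 0.2], [1.0, 1.2], [-1.2, 0.5], [4.4, -0.6], [0.1, 0.2], [-0.4, 0.9], [-0.5, 0.6], [0.5, 1.1], [-1.4, -1.8], [1.0, -4.3]]
bar tool heading 2.100631009109122
pin [0.4844 0.0044 0.092 ]
tip [ 0.5526 -0.1121  0.0875]
g100 [ 0.5349 -0.0819  0.0875]
button [ 0.437  -0.1217  0.05  ]
edge [ 0.4876 -0.1099  0.072 ]
```

```bash
python3 -c "
from h import *
plan((.535,-.082,.10),5,2.10)"
```

```text
now [ 0.5389 -0.1026  0.2209] h 2.093 t 2.25 F [-1.06  0.81  0.35] g 0.597 j [-0.4   0.18  0.57  1.72 -0.11  1.27  0.72]
0.0242 0.0040 0.0014 -0.001; 0.0242 0.0039 0.0014 -0.001; 0.0242 0.0039 0.0014 -0.001; 0.0242 0.0039 0.0014 -0.001; 0.0242 0.0039 0.0014 -0.001
```

Run:
```python
from h import *
from workcell import camera,get_obs
o=get_obs();c=camera("wrist"); W=wristcam(o,c); cv2.imwrite("pics/w2.png",c["img"]); print(o["position"],np.abs(o["joint_velocities"]).max())
o2=dict(position=np.array([.5393,-.1075,.2212]),ee_rot=[-0.18, 0.682, 0.181, 0.686]); W=wristcam(o2,c)
q=np.load("q.npy")
s=[((225,69),(-73,78,72)),((383,118),(72,78,72)),((184,233),(-73,-78,72)),((411,51),(75,137,72)),((263,30),(-50,112,92)),((153,137),(-125,0,50))]
k=[((246,198),(135,-16)),((281,197),(135,16)),((243,10),(-16,-16)),((283,12),(-16,16))]
def res(q): return np.ravel([proj(W,c2w(q,P))[0]-p for p,P in s]+[proj(W,c2w(q,kp(q[3],*a)))[0]-p for p,a in k])
b=least_squares(res,q,loss='soft_l1'); print(b.x,b.cost); print(res(b.x).reshape(-1,2).round(1).tolist())
```

```text
[ 0.53889186 -0.10255705  0.22092907] 0.038612703187196756
[ 0.55906073 -0.09617881  0.22761183  0.29931217] 12.290021262426784
[[-0.8, 0.2], [0.9, 1.2], [-1.1, 0.4], [4.4, -0.6], [0.0, 0.2], [-0.3, 0.9], [-0.5, 0.6], [0.5, 1.1], [-1.5, -1.7], [1.0, -4.2]]
```

View pics/w2.png

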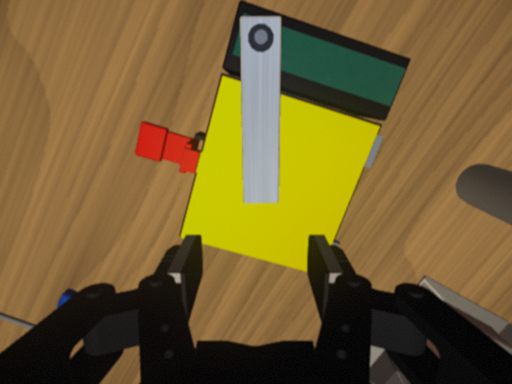

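Run:
```python
from h import *
from workcell import camera,get_obs
o=get_obs();c=camera("wrist"); W=wristcam(o,c); print(o["position"])
q=np.load("q.npy")
s=[((222,74),(-73,78,72)),((381,125),(72,78,72)),((182,236),(-73,-78,72)),((408,57),(75,137,72)),((261,37),(-50,112,92)),((152,142),(-125,0,50))]
k=[((243,203),(135,-16)),((279,202),(135,16)),((241,15),(-16,-16)),((281,16),(-16,16))]
def res(q): return np.ravel([proj(W,c2w(q,P))[0]-p for p,P in s]+[proj(W,c2w(q,kp(q[3],*a)))[0]-p for p,a in k])
b=least_squares(res,q,loss='soft_l1'); print(b.x,b.cost); print(res(b.x).reshape(-1,2).round(1).tolist())
q=b.x;np.save("q.npy",q)
print("bar tool heading",q[2]+q[3]+np.pi/2)
g=c2w(q,kp(q[3],100,0))[0];print(g, c2w(q,(-125,0,50)))
plan((g[0],g[1],.10),6,q[2]+q[3]+np.pi/2)
```

```text
[ 0.53883115 -0.10112338  0.22095277]
[ 0.55883446 -0.0939668   0.23238084  0.29800042] 8.103727462250674
[[0.4, 0.7], [0.2, -0.2], [-1.2, 1.5], [4.5, -0.1], [-0.0, -0.4], [-1.0, 0.3], [0.1, 0.3], [-0.1, 1.0], [-1.3, -0.3], [0.8, -1.5]]
bar tool heading 2.1011775833406183
[ 0.5349716  -0.08275345  0.0875    ] [[ 0.43719435 -0.12275368  0.05      ]]
now [ 0.5389 -0.1003  0.221 ] h 2.097 t 2.35 F [ 0.17  1.03 -0.07] g 0.602 j [-0.4   0.18  0.57  1.72 -0.11  1.27  0.72]
0.0202 0.0029 0.0009 -0.001; 0.0202 0.0029 0.0009 -0.001; 0.0202 0.0029 0.0009 -0.001; 0.0202 0.0029 0.0009 -0.001; 0.0202 0.0029 0.0009 -0.001; 0.0202 0.0029 0.0009 -0.001
```

>>> play_rows --increments "0.02 0.003 0.001 0; 0.02 0.003 0.001 0; 0.02 0.003 0.001 0; 0.02 0.003 0.001 0; 0.02 0.003 0.001 0; 0.02 0.002 0 0; 0 0 0 0; 0 0 0 0" --hand -0.1

```text
clock: 3.15
position: [0.5352, -0.0674, 0.0996]
ee_rot: [-0.187, 0.677, 0.195, 0.685]
ft_force: [-0.0, -0.0, -0.1]
grip_width: 0.55
```

```bash
python3 -c "
from h import *
from workcell import camera
q=np.load('q.npy');q[1]=-.0953;np.save('q.npy',q)
g=c2w(q,kp(q[3],100,0))[0];print(g)
plan((g[0],g[1],.085),3,2.10)
cv2.imwrite('pics/w3.png',camera('wrist')['img'])
cv2.imwrite('pics/s3.png',cv2.resize(camera('side')['img'][110:270,160:340],None,fx=4,fy=3.6,interpolation=cv2.INTER_CUBIC))"
```

```text
[ 0.5349716  -0.08408664  0.0875    ]
now [ 0.5352 -0.0674  0.0996] h 2.118 t 3.15 F [-0.01 -0.03 -0.11] g 0.55 j [-0.41  0.29  0.53  1.88 -0.19  1.01  0.75]
0.0049 -0.0047 -0.0030 0.006; 0.0049 -0.0047 -0.0029 0.006; 0.0049 -0.0048 -0.0029 0.006
```

View pics/w3.png

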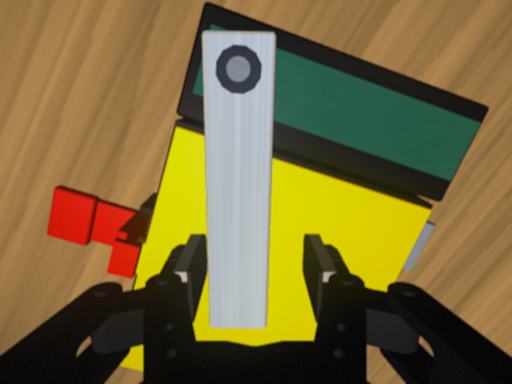

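View pics/s3.png

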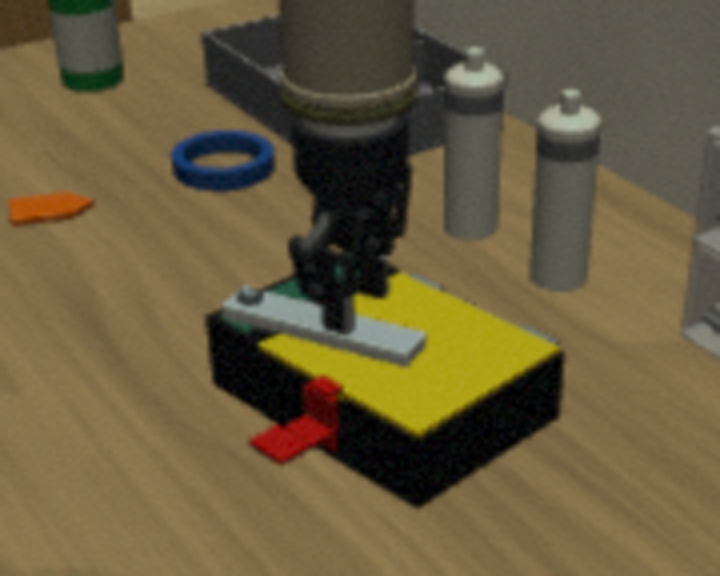

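>>> play_rows --increments "0 -0.005 -0.004 0.009; 0 -0.005 -0.003 0.009; 0 -0.003 -0.002 0; 0 0 0 0; 0 0 0 0"

```text
clock: 3.75
position: [0.5358, -0.086, 0.1026]
ee_rot: [-0.18, 0.677, 0.187, 0.689]
ft_force: [0.4, -0.2, -0.1]
grip_width: 0.548
```

```bash
python3 -c "
from h import *
plan((.535,-.0841,.085),3,2.10)"
```

```text
now [ 0.5358 -0.086   0.1026] h 2.097 t 3.75 F [ 0.41 -0.22 -0.14] g 0.548 j [-0.38  0.29  0.54  1.87 -0.19  1.02  0.77]
0.0059 0.0007 0.0001 -0.001; 0.0059 0.0007 0.0001 -0.001; 0.0059 0.0007 0.0001 -0.001
```

>>> play_rows --increments "0.006 0.001 0 0; 0.005 0.001 0 0; 0.003 0 0 0; 0 0 0 0; 0 0 0 0"

```text
clock: 4.25
position: [0.5346, -0.0833, 0.0868]
ee_rot: [-0.18, 0.677, 0.188, 0.688]
ft_force: [1.0, -0.3, 0.6]
grip_width: 0.552
```

```bash
python3 -c "
from h import *
from workcell import camera
plan((.535,-.0841,.084),3,2.10)
cv2.imwrite('pics/w4.png',camera('wrist')['img'])
cv2.imwrite('pics/s4.png',cv2.resize(camera('side')['img'][150:230,200:290],None,fx=8,fy=7,interpolation=cv2.INTER_CUBIC))"
```

```text
now [ 0.5346 -0.0833  0.0868] h 2.097 t 4.25 F [ 1.03 -0.33  0.58] g 0.552 j [-0.38  0.31  0.53  1.89 -0.21  0.98  0.77]
0.0009 -0.0003 -0.0000 -0.001; 0.0009 -0.0003 -0.0000 -0.001; 0.0009 -0.0003 -0.0000 -0.001
```

View pics/w4.png

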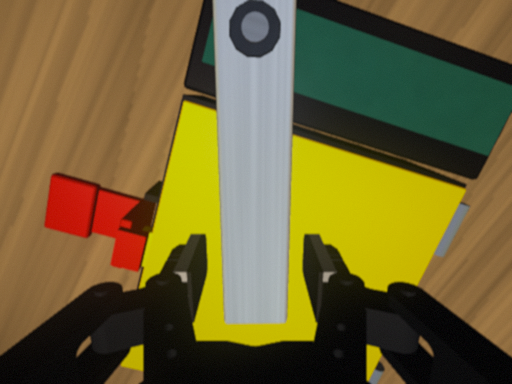

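View pics/s4.png

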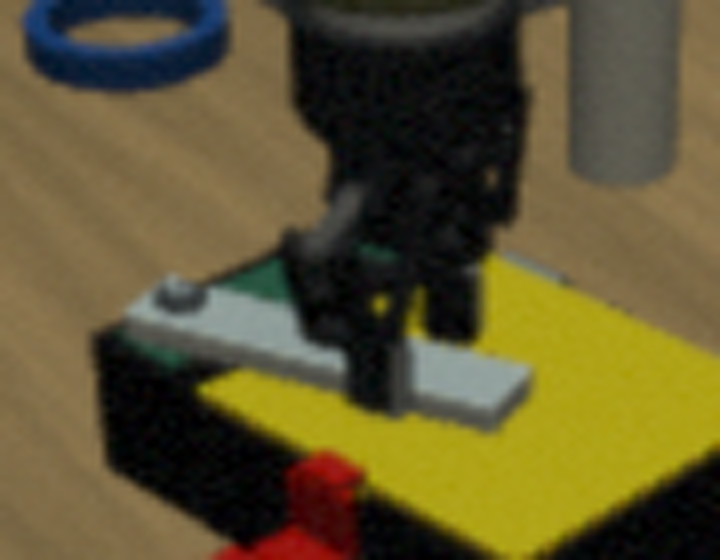

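>>> play_rows --increments "0.001 0 0 0; 0 0 0.004 -0.04; 0 0 0.006 -0.06; 0 0 0.008 -0.08; 0 0 0.008 -0.08; 0 0 0.006 -0.06; 0 0 0 0" --hand 0.12

```text
clock: 5.05
position: [0.5603, -0.0637, 0.0866]
ee_rot: [-0.291, 0.637, 0.297, 0.649]
ft_force: [0.2, -1.2, -0.7]
grip_width: 0.443
```

```bash
cat >> h.py <<'E'
def st():
    from workcell import get_obs
    o=get_obs(); R=Ro.from_quat(o["ee_rot"]).as_matrix(); h=np.arctan2(R[1,1],R[0,1])%(2*np.pi); q=np.load("q.npy")
    pin=c2w(q,(-50,112,0))[0]; d=o["position"]-pin
    print("r",np.hypot(d[0],d[1]).round(4),"theta pos",(np.arctan2(d[1],d[0])-q[2]+np.pi/2).round(3),"theta yaw",(h-q[2]-np.pi/2).round(3),"h",h.round(3))
E
python3 -c "
from h import *
st()
q=np.load('q.npy')
th=1.0;g=c2w(q,kp(th,100,0))[0]
plan((g[0],g[1],.086),7,q[2]+th+np.pi/2)"
```

```text
r 0.1005 theta pos 0.623 theta yaw 0.625 h 2.428
now [ 0.5603 -0.0637  0.0866] h 2.428 t 5.05 F [ 0.24 -1.15 -0.74] g 0.443 j [-0.35  0.35  0.46  1.83 -0.2   1.    1.06]
0.0001 0.0011 0.0053 -0.054; 0.0001 0.0008 0.0053 -0.054; 0.0001 0.0005 0.0053 -0.054; 0.0001 0.0002 0.0054 -0.054; 0.0001 -0.0001 0.0054 -0.054; 0.0001 -0.0004 0.0054 -0.054; 0.0001 -0.0007 0.0053 -0.054
```

>>> play_rows --increments "0 0.0003 0.004 -0.04; 0 0.0003 0.007 -0.07; 0 0.0003 0.008 -0.08; 0 0.0003 0.008 -0.08; 0 0.0003 0.008 -0.08; 0 0.0003 0.008 -0.08; 0 0.0003 0.007 -0.07; 0 0 0.004 -0.04; 0 0 0 0"

```text
clock: 5.95
position: [0.5817, -0.0185, 0.0871]
ee_rot: [-0.454, 0.536, 0.456, 0.547]
ft_force: [0.4, -0.6, -0.3]
grip_width: 0.436
```

```bash
python3 -c "
from h import *
st()
q=np.load('q.npy')
th=1.58;g=c2w(q,kp(th,100,0))[0]
plan((g[0],g[1],.086),6,q[2]+th+np.pi/2)"
```

```text
r 0.0995 theta pos 1.129 theta yaw 1.164 h 2.967
now [ 0.5817 -0.0185  0.0871] h 2.967 t 5.95 F [ 0.45 -0.64 -0.26] g 0.436 j [-0.33  0.37  0.35  1.77 -0.16  1.01  1.48]
0.0002 0.0013 0.0073 -0.069; 0.0002 0.0008 0.0074 -0.069; 0.0002 0.0003 0.0074 -0.069; 0.0002 -0.0002 0.0074 -0.069; 0.0002 -0.0007 0.0074 -0.069; 0.0002 -0.0012 0.0073 -0.069
```

>>> play_rows --increments "0 0.001 0.005 -0.04; 0 0.0005 0.0075 -0.065; 0 0 0.0075 -0.065; 0 0 0.0075 -0.065; 0 0 0.0075 -0.065; 0 0 0.005 -0.05; 0 0 0.001 -0.015; 0 0 0 0"

```text
clock: 6.75
position: [0.5803, 0.0215, 0.0876]
ee_rot: [0.548, -0.443, -0.547, -0.453]
ft_force: [0.4, 0.1, 0.3]
grip_width: 0.443
```

```bash
python3 -c "
from h import *
from workcell import camera
st()
q=np.load('q.npy')
th=1.58;g=c2w(q,kp(th,100,0))[0]
plan((g[0],g[1],.086),2,q[2]+th+np.pi/2)
cv2.imwrite('pics/w5.png',camera('wrist')['img'])"
```

```text
r 0.0978 theta pos 1.538 theta yaw 1.537 h 3.34
now [0.5803 0.0215 0.0876] h -2.943 t 6.75 F [0.35 0.13 0.3 ] g 0.443 j [-0.33  0.36  0.27  1.77 -0.12  1.01  1.75]
0.0008 -0.0010 0.0021 -0.021; 0.0008 -0.0011 0.0021 -0.021
```

View pics/w5.png

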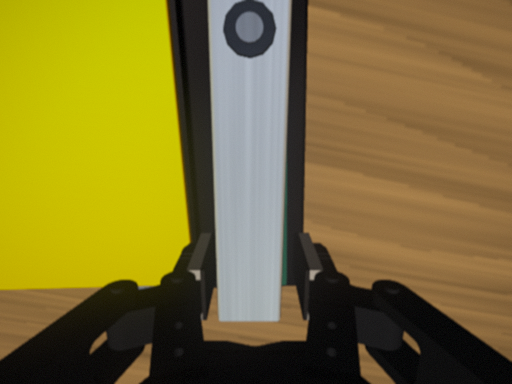

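>>> play_rows --increments "0 0 0.002 -0.02; 0 0 0.002 -0.015; 0 0 0.001 0; 0 0 0 0; 0 0 0 0"

```text
clock: 7.3
position: [0.5793, 0.0257, 0.0878]
ee_rot: [0.556, -0.434, -0.554, -0.444]
ft_force: [0.3, -0.8, -0.1]
grip_width: 0.437
```

```bash
python3 -c "
from h import *
from workcell import camera
st()
plan((.58,.02,.2),1)
cv2.imwrite('pics/w6.png',camera('wrist')['img'])"
```

```text
r 0.0978 theta pos 1.581 theta yaw 1.571 h 3.374
now [0.5793 0.0257 0.0878] h -2.909 t 7.3 F [ 0.27 -0.77 -0.11] g 0.437 j [-0.33  0.36  0.26  1.78 -0.12  1.01  1.77]
-0.1122 0.0006 -0.0057 -0.000
```

View pics/w6.png

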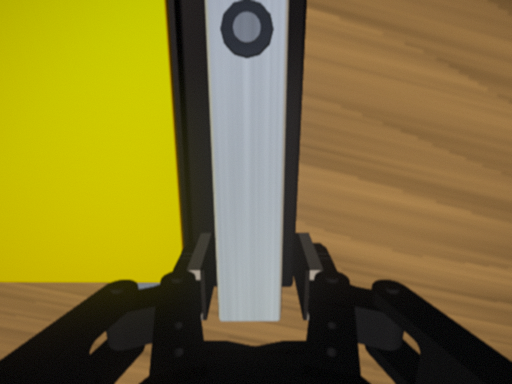

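>>> play_rows --increments "0 0 -0.001 0; -0.005 0 0 0; -0.015 0 0 0; -0.03 0 0 0; -0.03 0 0 0; -0.03 0 0 0; -0.02 0 0 0; 0 0 0 0; 0 0 0 0"

```text
clock: 8.25
position: [0.578, 0.0228, 0.2301]
ee_rot: [0.556, -0.433, -0.553, -0.445]
ft_force: [0.3, 0.3, -0.1]
grip_width: 0.44
```

```bash
python3 -c "
from h import *
from workcell import camera
st()
q=np.load('q.npy');g=c2w(q,(-127,0,50))[0];print(g)
plan((g[0],g[1],.2),6,q[2]+np.pi)
cv2.imwrite('pics/w7.png',camera('wrist')['img'])
cv2.imwrite('pics/s7.png',cv2.resize(camera('scene')['img'][150:240,195:305],None,fx=7,fy=6.6,interpolation=cv2.INTER_CUBIC))"
```

```text
r 0.0959 theta pos 1.556 theta yaw 1.57 h 3.373
[ 0.43524811 -0.12454747  0.05      ]
now [0.578  0.0228 0.2301] h -2.91 t 8.25 F [ 0.3   0.26 -0.11] g 0.44 j [-0.35  0.22  0.28  1.63 -0.07  1.28  1.74]
0.0050 0.0288 -0.0185 -0.000; 0.0050 0.0288 -0.0184 -0.000; 0.0050 0.0288 -0.0184 -0.000; 0.0050 0.0288 -0.0184 -0.000; 0.0050 0.0288 -0.0184 -0.000; 0.0050 0.0288 -0.0184 -0.000
```

View pics/w7.png

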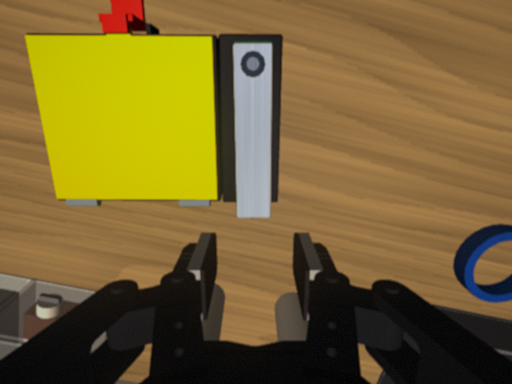

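View pics/s7.png

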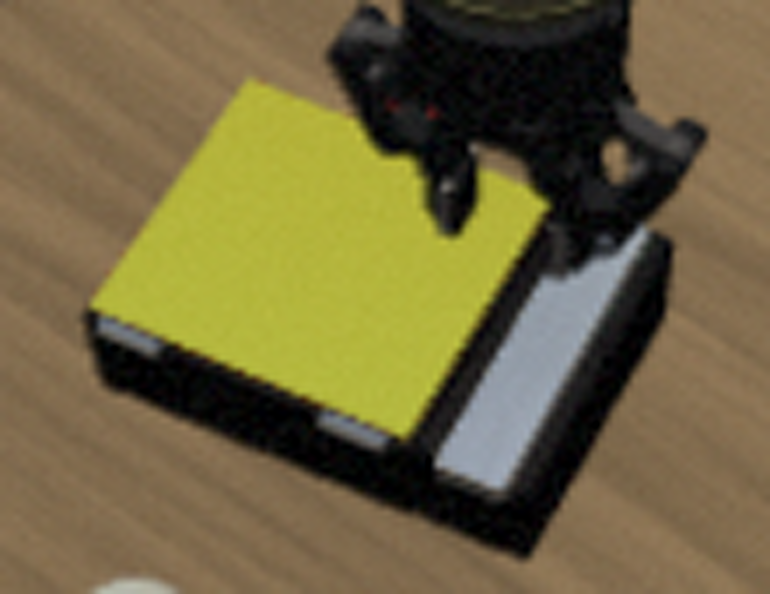

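Run:
```python
from h import *
from workcell import camera
o2=dict(position=np.array([.578,.0228,.2301]),ee_rot=[0.556,-0.433,-0.553,-0.445]); W=wristcam(o2,camera("wrist"))
q=np.load("q.npy")
s=[((26,35),(-73,-78,72)),((216,35),(-73,78,72)),((57,199),(72,-78,72)),((217,199),(72,78,72)),((253,64),(-50,112,92)),((282,35),(-75,137,72)),((278,202),(75,137,72))]
k=[((238,217),(135,16)),((270,217),(135,-16))]
k=[((238,217),(135,-16)),((270,217),(135,16))]
q[3]=1.55
def res(q): return np.ravel([proj(W,c2w(q,P))[0]-p for p,P in s]+[proj(W,c2w(q,kp(q[3],*a)))[0]-p for p,a in k])
b=least_squares(res,q,loss='soft_l1'); print(b.x,b.cost); print(res(b.x).reshape(-1,2).round(1).tolist())
q=b.x
print(c2w(q,(-127,0,50)), c2w(q,(-50,112,50)))
```

```text
[ 0.55793082 -0.09553643  0.22584574  1.57884643] 8.051282394676045
[[-1.5, -0.8], [-3.4, 0.5], [-0.3, 0.2], [0.9, 0.5], [0.4, -0.6], [1.3, -1.7], [0.4, 0.5], [-1.0, 1.2], [1.0, 1.0]]
[[ 0.43415598 -0.12397563  0.05      ]] [[0.48412033 0.0024228  0.05      ]]
```

>>> play_rows --increments "0.003 0.028 -0.018 0; 0.003 0.028 -0.018 0; 0.003 0.028 -0.018 0; 0.003 0.028 -0.018 0; 0.003 0.028 -0.018 0; 0.003 0.022 -0.015 0; 0 0 0 0; 0 0 0 0" --hand 1

```text
clock: 9.2
position: [0.4351, -0.1197, 0.1993]
ee_rot: [-0.552, 0.436, 0.557, 0.441]
ft_force: [1.2, 1.0, -0.5]
grip_width: 0.001
```

```bash
python3 -c "
from h import *
from workcell import camera
q=np.load('q.npy');q[:]=[.558,-.0955,.228,1.575];np.save('q.npy',q)
g=c2w(q,(-127,0,50))[0];print(g)
plan((g[0],g[1],.08),6,q[2]+np.pi)
cv2.imwrite('pics/w8.png',camera('wrist')['img'])"
```

```text
[ 0.43428671 -0.12420578  0.05      ]
now [ 0.4351 -0.1197  0.1993] h -2.908 t 9.2 F [ 1.19  0.97 -0.51] g 0.001 j [-0.21 -0.04  0.38  1.97  0.01  1.22  1.97]
0.0199 0.0003 -0.0007 0.001; 0.0199 0.0003 -0.0007 0.001; 0.0199 0.0003 -0.0007 0.001; 0.0199 0.0003 -0.0007 0.001; 0.0199 0.0003 -0.0007 0.001; 0.0199 0.0003 -0.0007 0.001
```

View pics/w8.png

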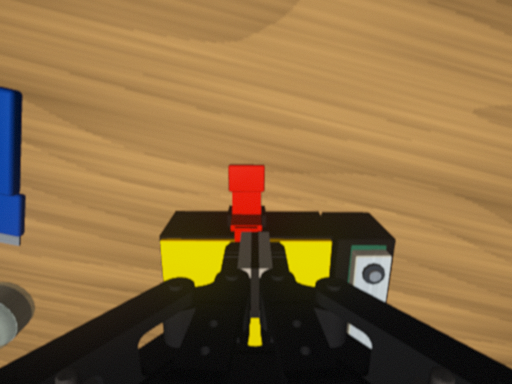

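>>> play_rows --increments "0.015 0 -0.001 0; 0.025 0 -0.001 0; 0.03 0 -0.001 0; 0.03 0 -0.001 0; 0.015 0 0 0; 0.004 0 0 0; 0 0 0 0; 0 0 0 0"

```text
clock: 10.05
position: [0.441, -0.1167, 0.0759]
ee_rot: [-0.555, 0.433, 0.56, 0.437]
ft_force: [0.3, -0.3, -0.5]
grip_width: 0.001
```

```bash
python3 -c "
from h import *
from workcell import camera
q=np.load('q.npy')
g=c2w(q,(-127,0,50))[0];print(g)
plan((g[0],g[1],.045),6,q[2]+np.pi)
cv2.imwrite('pics/w9.png',camera('wrist')['img'])
cv2.imwrite('pics/s9.png',cv2.resize(camera('side')['img'][150:260,180:310],None,fx=5.5,fy=5.4,interpolation=cv2.INTER_CUBIC))"
```

```text
[ 0.43428671 -0.12420578  0.05      ]
now [ 0.441  -0.1167  0.0759] h -2.897 t 10.05 F [ 0.31 -0.31 -0.47] g 0.001 j [-0.2   0.13  0.39  2.09 -0.07  0.93  2.04]
0.0052 0.0014 -0.0009 0.003; 0.0052 0.0014 -0.0010 0.003; 0.0052 0.0014 -0.0010 0.003; 0.0052 0.0014 -0.0010 0.003; 0.0052 0.0014 -0.0010 0.003; 0.0052 0.0014 -0.0010 0.003
```

View pics/w9.png

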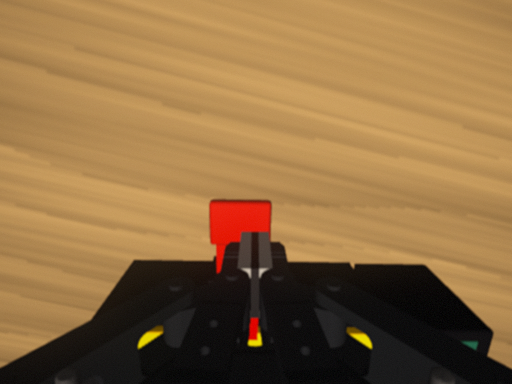

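View pics/s9.png

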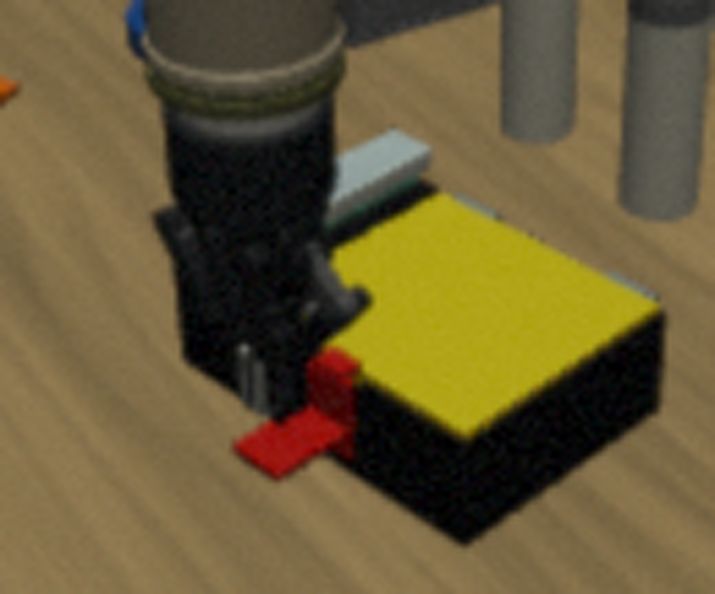

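>>> play_rows --increments "0 0.004 -0.003 0.009; 0 0.004 -0.002 0.008; 0 0.001 -0.001 0; 0 0 0 0; 0 0 0 0"

```text
clock: 10.65
position: [0.4343, -0.126, 0.0782]
ee_rot: [-0.552, 0.438, 0.554, 0.444]
ft_force: [0.7, 0.6, -0.2]
grip_width: -0.003
```

```bash
python3 -c "
from h import *
from workcell import camera
q=np.load('q.npy')
g=c2w(q,(-127,0,50))[0]
plan((g[0],g[1],.045),6,q[2]+np.pi)
cv2.imwrite('pics/w10.png',camera('wrist')['img'])"
```

```text
now [ 0.4343 -0.126   0.0782] h -2.917 t 10.65 F [ 0.73  0.61 -0.2 ] g -0.003 j [-0.19  0.12  0.4   2.1  -0.07  0.93  2.04]
0.0055 -0.0001 0.0003 -0.001; 0.0055 -0.0001 0.0003 -0.001; 0.0055 -0.0001 0.0003 -0.001; 0.0055 -0.0001 0.0003 -0.001; 0.0055 -0.0001 0.0003 -0.001; 0.0055 -0.0001 0.0003 -0.001
```

View pics/w10.png

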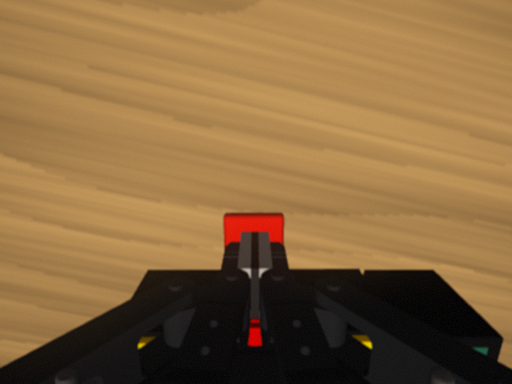

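>>> play_rows --increments "0.005 0 0 0; 0.006 0 0 0; 0.005 0 0 0; 0.003 0 0 0; 0.003 0 0 0; 0.002 0 0 0; 0 0 0 0"

```text
clock: 11.4
position: [0.4331, -0.1258, 0.0514]
ee_rot: [-0.551, 0.438, 0.555, 0.443]
ft_force: [-2.1, -0.7, 4.7]
grip_width: -0.0
```

```bash
python3 -c "
from h import *
from workcell import camera
q=np.load('q.npy')
g=c2w(q,(-127,0,50))[0]
plan((g[0],g[1],.045),6,q[2]+np.pi)
cv2.imwrite('pics/s11.png',cv2.resize(camera('side')['img'][130:260,180:310],None,fx=5.5,fy=4.6,interpolation=cv2.INTER_CUBIC))"
```

```text
now [ 0.4331 -0.1258  0.0514] h -2.917 t 11.4 F [-2.14 -0.66  4.69] g -0.0 j [-0.18  0.16  0.4   2.12 -0.09  0.87  2.07]
0.0011 -0.0002 0.0002 -0.001; 0.0011 -0.0002 0.0002 -0.001; 0.0011 -0.0002 0.0002 -0.001; 0.0011 -0.0002 0.0002 -0.001; 0.0011 -0.0002 0.0002 -0.001; 0.0011 -0.0002 0.0002 -0.001
```

View pics/s11.png

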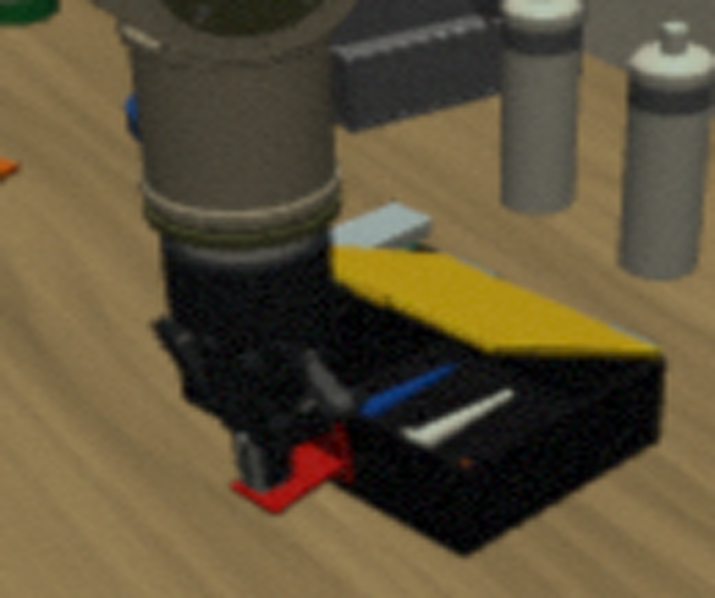

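>>> play_rows --increments "-0.006 0 0 0; -0.012 0.001 0 0; -0.02 0.001 0 0; -0.02 0.001 0 0; -0.02 0 0 0; -0.012 0 0 0; 0 0 0 0; 0 0 0 0"

```text
clock: 12.25
position: [0.432, -0.1273, 0.1513]
ee_rot: [0.553, -0.437, -0.553, -0.445]
ft_force: [-0.8, 0.1, 0.4]
grip_width: -0.0
```

```bash
python3 -c "
from h import *
from workcell import camera
q=np.load('q.npy')
g=c2w(q,(-60,0,50))[0];print(g)
plan((g[0],g[1],.153),6,q[2]+np.pi)
cv2.imwrite('pics/w12.png',camera('wrist')['img'])
cv2.imwrite('pics/s12.png',cv2.resize(camera('side')['img'][100:260,160:330],None,fx=4.4,fy=3.7,interpolation=cv2.INTER_CUBIC))"
```

```text
[ 0.49955278 -0.10906178  0.05      ]
now [ 0.432  -0.1273  0.1513] h -2.917 t 12.25 F [-0.83  0.09  0.43] g -0.0 j [-0.2   0.    0.4   2.04 -0.01  1.1   2.  ]
-0.0003 -0.0117 0.0005 -0.001; -0.0003 -0.0117 0.0005 -0.001; -0.0003 -0.0117 0.0004 -0.001; -0.0003 -0.0117 0.0004 -0.001; -0.0003 -0.0117 0.0004 -0.001; -0.0003 -0.0117 0.0004 -0.001
```

View pics/s12.png

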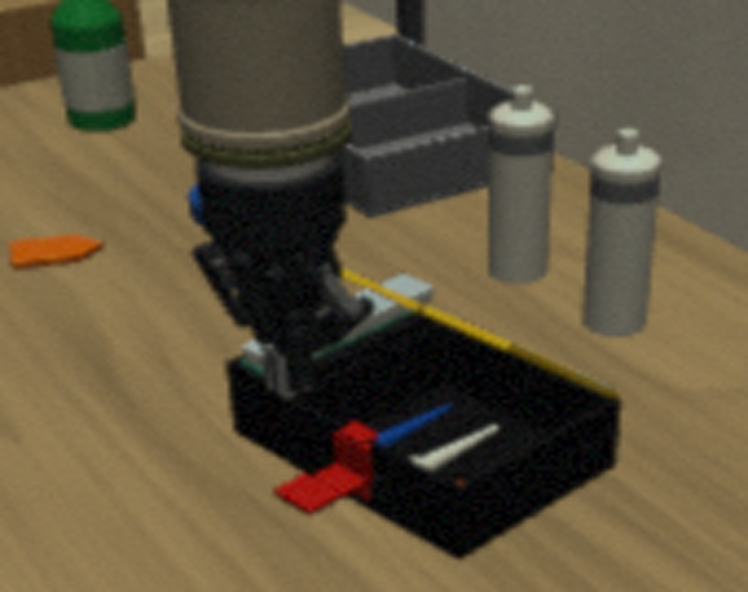

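View pics/w12.png

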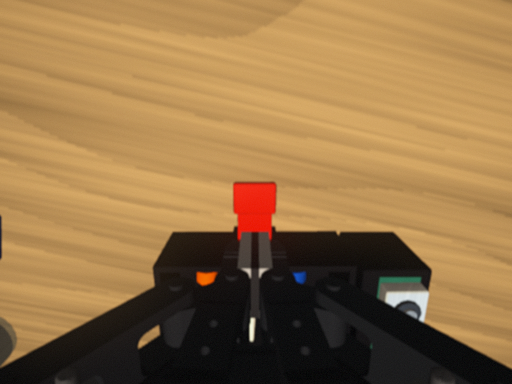

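>>> play_rows --increments "0 -0.01 0 0; 0 -0.015 0 0; 0 -0.015 0 0; 0 -0.015 0 0; 0 -0.01 0 0; 0 0 0 0; 0 0 0 0"

```text
clock: 13.05
position: [0.4979, -0.111, 0.1467]
ee_rot: [-0.551, 0.438, 0.555, 0.443]
ft_force: [0.2, 0.4, 0.5]
grip_width: 0.002
```

```bash
cat >> h.py <<'E'
def cs():
    from workcell import get_obs
    o=get_obs(); q=np.load("q.npy"); d=o["position"]-[q[0],q[1],0]; a=q[2]
    print("case",(np.array([d[0]*np.cos(a)+d[1]*np.sin(a),-d[0]*np.sin(a)+d[1]*np.cos(a),d[2]])*1000).round(1))
E
python3 -c "
from h import *
from workcell import camera
cs()
q=np.load('q.npy')
g=c2w(q,(-20,0,50))[0]
plan((g[0],g[1],.16),4,q[2]+np.pi)
cv2.imwrite('pics/s13.png',cv2.resize(camera('side')['img'][100:260,160:330],None,fx=4.4,fy=3.7,interpolation=cv2.INTER_CUBIC))"
```

```text
case [-62.   -1.5 146.7]
now [ 0.4979 -0.111   0.1467] h -2.916 t 13.05 F [0.18 0.43 0.47] g 0.002 j [-0.22  0.16  0.39  1.9  -0.07  1.1   1.99]
-0.0033 -0.0105 0.0004 -0.001; -0.0033 -0.0105 0.0004 -0.001; -0.0033 -0.0105 0.0004 -0.001; -0.0033 -0.0105 0.0004 -0.001
```

View pics/s13.png

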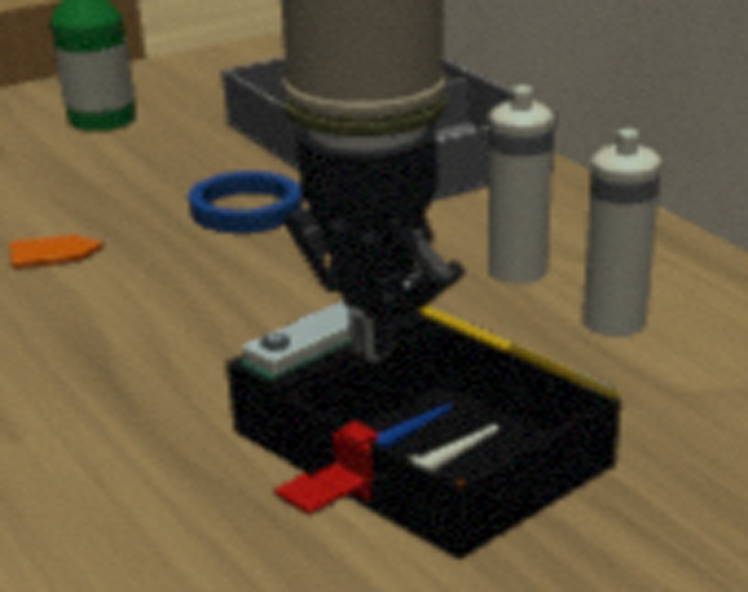

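>>> play_rows --increments "-0.004 -0.008 0 0; -0.004 -0.01 0 0; -0.003 -0.01 0 0; -0.003 -0.01 0 0; -0.003 -0.008 0 0; 0 0 0 0"

```text
clock: 13.7
position: [0.5465, -0.1001, 0.1662]
ee_rot: [-0.551, 0.438, 0.554, 0.444]
ft_force: [-0.1, 0.4, -0.1]
grip_width: 0.004
```

```bash
python3 -c "
from h import *
from workcell import camera
cs()
q=np.load('q.npy')
g=c2w(q,(40,0,50))[0]
plan((g[0],g[1],.182),6,q[2]+np.pi)
cv2.imwrite('pics/s14.png',cv2.resize(camera('side')['img'][100:260,160:330],None,fx=4.4,fy=3.7,interpolation=cv2.INTER_CUBIC))"
```

```text
case [-12.2  -1.9 166.2]
now [ 0.5465 -0.1001  0.1662] h -2.917 t 13.7 F [-0.13  0.45 -0.07] g 0.004 j [-0.23  0.24  0.38  1.76 -0.11  1.16  1.98]
-0.0026 -0.0087 0.0003 -0.001; -0.0026 -0.0087 0.0003 -0.001; -0.0026 -0.0087 0.0003 -0.001; -0.0026 -0.0087 0.0003 -0.001; -0.0026 -0.0087 0.0003 -0.001; -0.0026 -0.0087 0.0003 -0.001
```

View pics/s14.png

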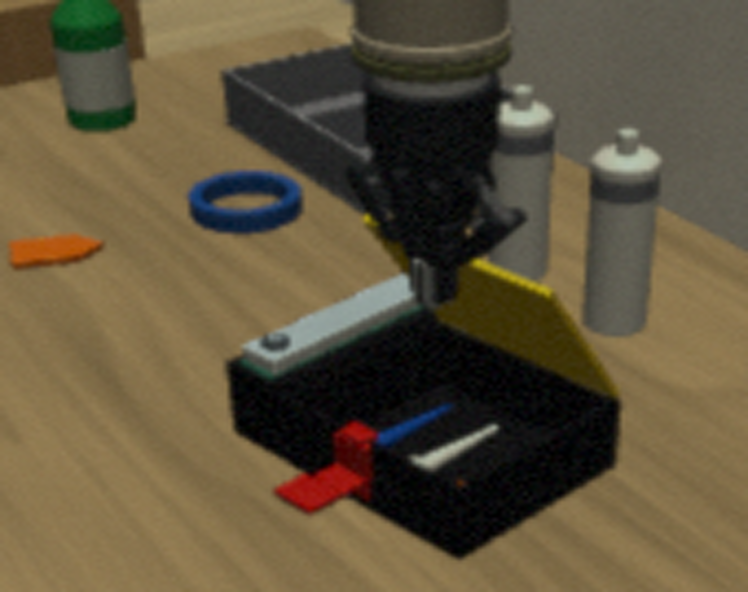

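>>> play_rows --increments "-0.002 -0.007 0 0; -0.003 -0.01 0 0; -0.003 -0.01 0 0; -0.003 -0.01 0 0; -0.002 -0.01 0 0; -0.002 -0.007 0 0; 0 0 0 0"

```text
clock: 14.45
position: [0.6002, -0.089, 0.1849]
ee_rot: [-0.55, 0.438, 0.554, 0.444]
ft_force: [-0.1, -0.3, 0.6]
grip_width: -0.003
```

```bash
python3 -c "
from h import *
from workcell import camera
cs()
q=np.load('q.npy')
g=c2w(q,(75,0,50))[0]
plan((g[0],g[1],.185),5,q[2]+np.pi)
cv2.imwrite('pics/s15.png',cv2.resize(camera('side')['img'][100:260,160:330],None,fx=4.4,fy=3.7,interpolation=cv2.INTER_CUBIC))"
```

```text
case [ 42.5  -3.2 184.9]
now [ 0.6002 -0.089   0.1849] h -2.919 t 14.45 F [-0.12 -0.25  0.64] g -0.003 j [-0.22  0.33  0.38  1.6  -0.14  1.23  1.97]
-0.0000 -0.0065 0.0007 -0.001; -0.0000 -0.0065 0.0007 -0.001; -0.0000 -0.0065 0.0007 -0.001; -0.0000 -0.0065 0.0007 -0.001; -0.0000 -0.0065 0.0007 -0.001
```

View pics/s15.png

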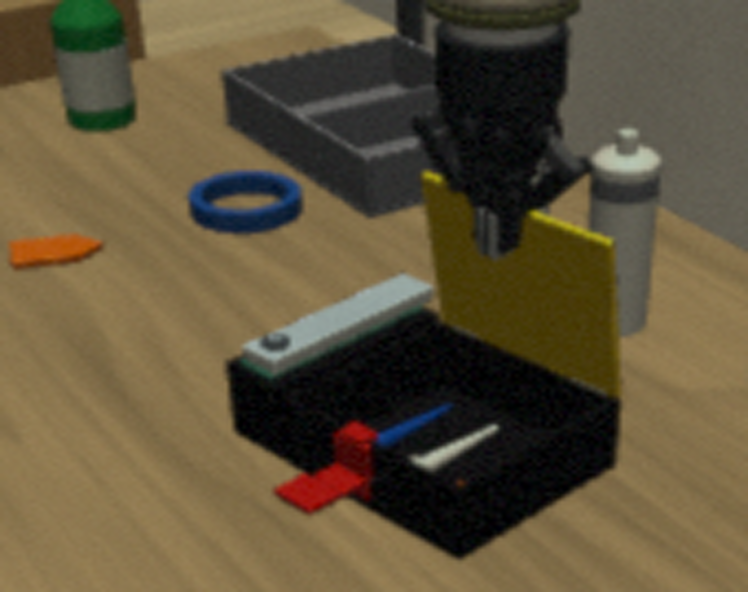

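>>> play_rows --increments "0 -0.006 0 0; 0 -0.006 0.001 0; 0 -0.006 0.001 0; 0 -0.006 0 0; 0 -0.005 0 0; 0 -0.003 0 0; 0 0 0 0; 0 0 0 0"

```text
clock: 15.3
position: [0.6322, -0.08, 0.1839]
ee_rot: [-0.55, 0.439, 0.555, 0.444]
ft_force: [0.1, 0.5, 0.2]
grip_width: 0.004
```

```bash
python3 -c "
from h import *
from workcell import camera
cs()
q=np.load('q.npy')
g=c2w(q,(75,0,50))[0]
plan((g[0],g[1],.185),5,q[2]+np.pi)
cv2.imwrite('pics/s16.png',cv2.resize(camera('side')['img'][100:260,160:330],None,fx=4.4,fy=3.7,interpolation=cv2.INTER_CUBIC))"
```

```text
case [ 75.8  -1.7 183.9]
now [ 0.6322 -0.08    0.1839] h -2.92 t 15.3 F [0.1  0.53 0.24] g 0.004 j [-0.22  0.4   0.37  1.52 -0.16  1.25  1.96]
-0.0002 0.0002 0.0003 -0.001; -0.0002 0.0002 0.0003 -0.001; -0.0002 0.0002 0.0003 -0.001; -0.0002 0.0002 0.0003 -0.001; -0.0002 0.0002 0.0003 -0.001
```

View pics/s16.png

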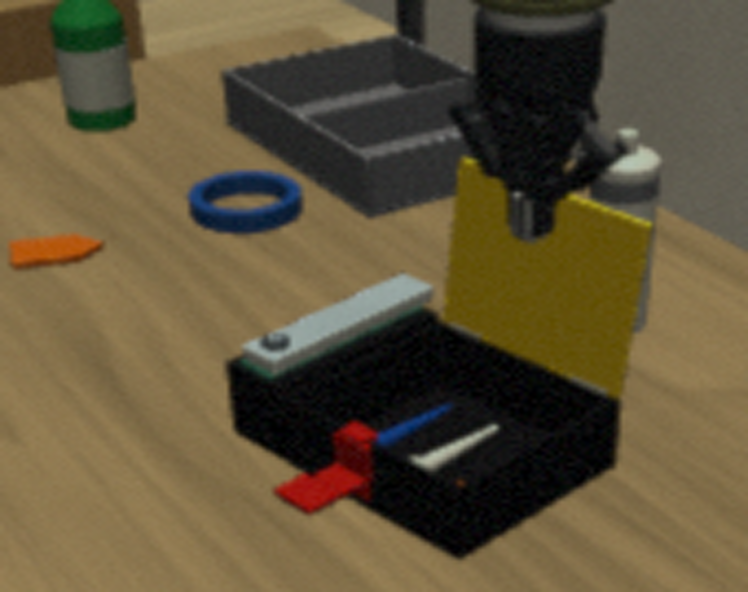

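Run:
```python
from h import *
from workcell import camera
D=camera("side"); q=np.load("q.npy")
for th in (1.5,1.55,1.6,1.65,1.7,1.75):
    print(th,[proj(D,c2w(q,(72-r*np.cos(th)+t*np.sin(th),y,66+r*np.sin(th)+t*np.cos(th))))[0].round(1).tolist() for y in(-78,78) for r,t in((145,0),(145,6))], proj(D,c2w(q,(72,-78,66)))[0].round(1))
im=D["img"][130:220,240:330]; cv2.imwrite("pics/c17.png",cv2.resize(im,None,fx=8,fy=6.6,interpolation=cv2.INTER_CUBIC))
```

```text
1.5 [[299.5, 164.2], [301.0, 163.2], [256.4, 145.5], [257.9, 144.7]] [299.1 207.6]
1.55 [[301.3, 163.0], [302.7, 162.2], [258.2, 144.6], [259.7, 143.8]] [299.1 207.6]
1.6 [[303.0, 162.0], [304.5, 161.3], [260.0, 143.7], [261.4, 143.1]] [299.1 207.6]
1.65 [[304.8, 161.2], [306.2, 160.5], [261.7, 143.0], [263.2, 142.5]] [299.1 207.6]
1.7 [[306.5, 160.5], [307.9, 159.9], [263.5, 142.4], [264.9, 142.0]] [299.1 207.6]
1.75 [[308.1, 159.9], [309.5, 159.4], [265.2, 142.0], [266.6, 141.6]] [299.1 207.6]
```

View pics/c17.png

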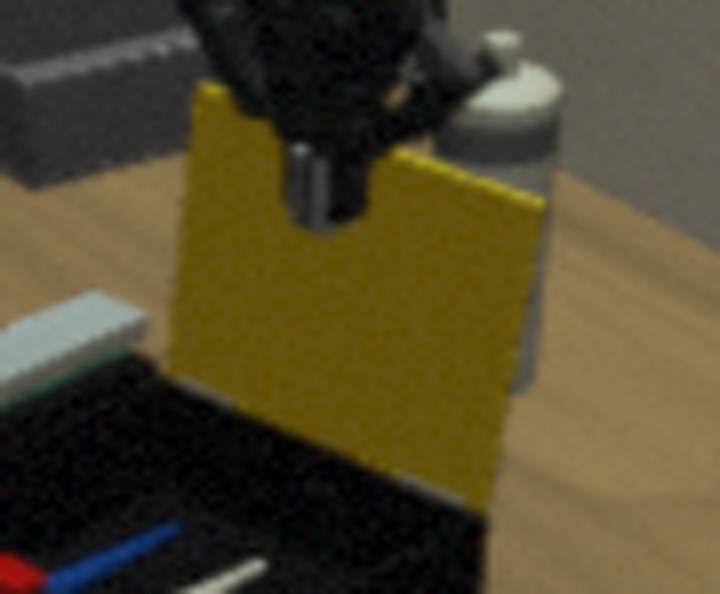

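>>> play_rows --increments "0 -0.003 0 0; 0 -0.003 0 0; 0 0 0 0; 0 0 0 0"

```text
clock: 15.8
position: [0.6382, -0.0788, 0.1842]
ee_rot: [-0.55, 0.439, 0.555, 0.444]
ft_force: [-1.0, 0.1, 0.3]
grip_width: -0.002
```

```bash
python3 -c "
from h import *
from workcell import camera
cs()
plan((.5,-.1,.3),5)
cv2.imwrite('pics/c18.png',cv2.resize(camera('side')['img'][130:220,240:330],None,fx=8,fy=6.6,interpolation=cv2.INTER_CUBIC))"
```

```text
case [ 81.9  -1.9 184.2]
now [ 0.6382 -0.0788  0.1842] h -2.921 t 15.8 F [-0.96  0.11  0.31] g -0.002 j [-0.22  0.42  0.37  1.5  -0.16  1.26  1.96]
-0.0232 0.0279 0.0019 -0.000; -0.0232 0.0279 0.0019 -0.000; -0.0232 0.0279 0.0019 -0.000; -0.0232 0.0279 0.0019 -0.000; -0.0232 0.0279 0.0019 -0.000
```

View pics/c18.png

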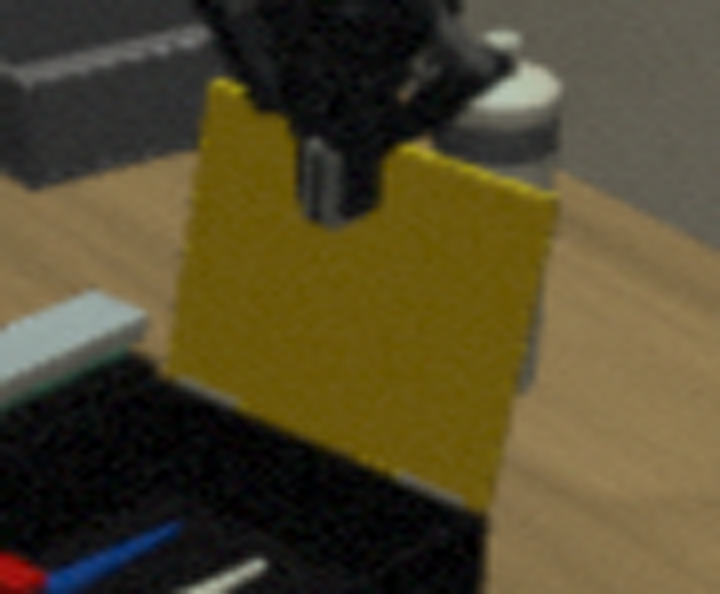

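>>> play_rows --increments "0 0.005 0 0; 0 0.01 0 0; 0 0.02 0 0; 0 0.03 0 0; -0.01 0.03 0 0; -0.03 0.03 0 0; -0.03 0.02 0 0; -0.02 0.01 0 0; 0 0 0 0; 0 0 0 0"

```text
clock: 16.85
position: [0.4744, -0.1165, 0.2753]
ee_rot: [-0.549, 0.439, 0.555, 0.445]
ft_force: [-0.5, 0.6, 0.7]
grip_width: 0.002
```

Run:
```python
from h import *
from workcell import camera
cs(); plan((.5,-.1,.3),5)
S=camera("scene");D=camera("side");q=np.load("q.npy")
cv2.imwrite('pics/c19.png',cv2.resize(D['img'][130:230,200:330],None,fx=6,fy=6,interpolation=cv2.INTER_CUBIC))
cv2.imwrite('pics/c20.png',cv2.resize(S['img'][120:240,180:330],None,fx=5.3,fy=5,interpolation=cv2.INTER_CUBIC))
cv2.imwrite('pics/w20.png',camera('wrist')['img'])
for th in (1.6,1.7,1.75): print(th,[proj(S,c2w(q,(72-145*np.cos(th),y,66+145*np.sin(th))))[0].round(1).tolist() for y in(-78,78)])
```

```text
case [-86.2  -1.6 275.3]
now [ 0.4744 -0.1165  0.2753] h -2.922 t 16.85 F [-0.46  0.57  0.69] g 0.002 j [-0.24 -0.    0.4   1.77 -0.01  1.38  1.95]
-0.0049 -0.0057 0.0021 -0.000; -0.0049 -0.0057 0.0021 -0.000; -0.0049 -0.0057 0.0021 -0.000; -0.0049 -0.0057 0.0021 -0.000; -0.0049 -0.0057 0.0021 -0.000
1.6 [[200.9, 170.4], [251.9, 191.9]]
1.7 [[198.2, 174.6], [249.4, 196.4]]
1.75 [[196.9, 176.8], [248.2, 198.7]]
```

View pics/c19.png

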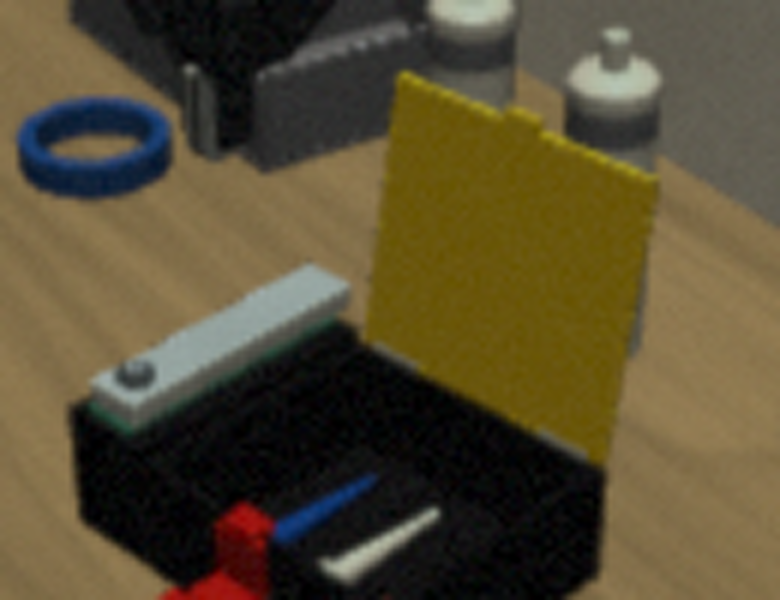

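View pics/c20.png

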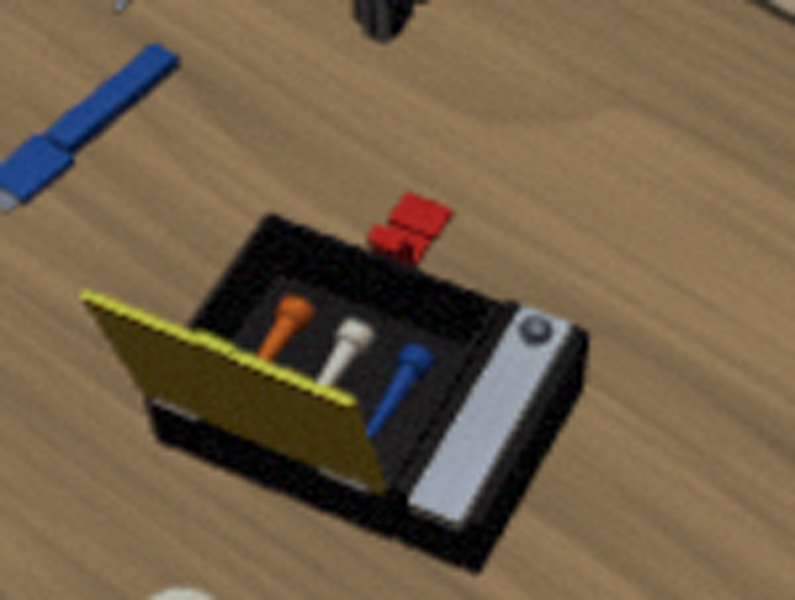

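View pics/w20.png

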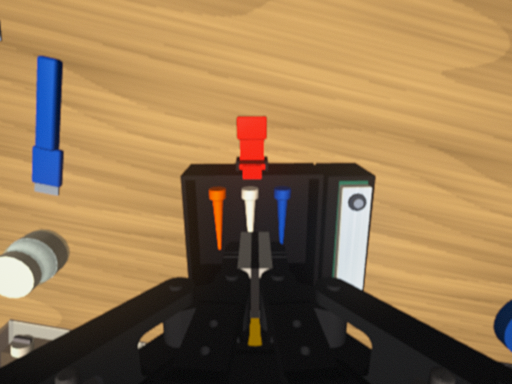

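```bash
python3 -c "
from workcell import workorder,get_obs
print(workorder.hand_in()); print(get_obs()['clock'])"
```

```text
the job is handed in; nothing more can be done
None
the job is handed in; nothing more can be done
```

The job is done and handed in at about 17 s on the robot's clock, against the 64 s limit. No verdict was reported.

1. **Keeper:** I straddled the bar with the fingers and swung it round its pin. The wrist-camera fit after release put it at about 1.58 rad, with no green showing beside it from above. I made no new angle fit at the end, but the last pictures still show it along the stripe.
2. **Lid release:** I pressed the red button with closed fingers until the lid popped up; the force at the end was about 4.7 N.
3. **Lid opening:** I pushed the free edge back at about 0.1 m/s or less, well below flinging speed. After I let go it stayed leaning back on its own, at about 1.70–1.75 rad by the side and scene cameras.

**Final state:** the gripper was well clear of everything in the last pictures. I moved nothing else on the shelf on purpose and nothing looked out of place, though I did not measure those positions.

**Disagreements:** early position fits disagreed by about 3 mm because the arm was still settling when I took the picture, so I refitted the case pose. At the end, the model was off by 1–2 pixels at the hinge and lid corners. That makes the lid angle uncertain by about 0.05 rad, still above the 1.6 rad limit.

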